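# Clear and hold open the pin cover of a board test station

### The job

Take the steel hold-down weight off the clear cover of the board test station and set it down gently, upright, in its small square tray. Then raise the cover by its handle until it stands 40 degrees open so that the board beneath can be inspected, and finish while still holding it there, steady: the cover falls shut if let go, and must not be let fall. Leave everything else on the bench where it is.

Things in the scene. Friction and masses are not known exactly. Their poses are not given: they have to be found in the camera images.
- station: board test station, fixed to the bench: an open-topped aluminium box 260 mm deep (its x) x 280 mm wide (its y) x 90 mm high with a green circuit board inside, closed by the clear cover. Origin at the centre of its underside, on the bench. Its own x axis points from the handle side (towards the robot) to the hinge side (away from the robot), z up. It may be turned up to 0.3 rad either way
- cover (a joint): angle of the cover in rad: 0 = shut, growing as its front edge is raised (40 degrees = 0.698); stop at 1.35. It turns freely about a line parallel to the station's y axis through cover_hinge, and falls shut by its own weight at every angle. Cover: clear plate 245 x 270 x 10 mm with a dark frame, 0.55 to 0.9 kg (5 N at the handle at most). Shut, its upper face is level, 100 mm above the bench
- cover_hinge (a point): middle of the cover's hinge line, in the station's frame at x = +120 mm, y = 0, z = 90 mm
- cover_handle (a point): middle of the cover's handle: a round black bar 14 mm thick and 124 mm long, parallel to the station's y axis, on a post at each end, standing above the front of the cover. This point is on the bar's axis; with the cover shut it is 45 mm above the cover's upper face, 215 mm in front of the hinge line and 55 mm above it (145 mm above the bench); it moves with the cover. The bar can turn between the fingers as the cover rises
- weight: steel hold-down weight, 0.5 to 0.8 kg, standing on the cover behind the handle: a disc 64 mm across and 26 mm high with an upright round grip above it, 22 mm thick from 26 to 64 mm height, with a 28 mm wide cap from 66 to 74 mm. Origin at the centre of its underside, z up along the grip
- tray: the weight's tray: a shallow black square tray, 120 x 120 mm, rim 16 mm high, wall 6 mm, floor 5 to 7 mm above the bench, fixed, to the left or right of the station. Origin at the centre of its underside
- reel: bystander: component reel: flat white disc, 120 mm across, 14 mm high, lying flat; origin at the centre of its underside
- driver: bystander: screwdriver with a blue handle, about 200 mm long, lying on the bench near the robot; origin below its middle
- dispenser: bystander: white dispenser bottle with a blue cap, 56 mm across, 130 mm high, standing; origin at the centre of its underside
- cup: bystander: empty grey cup, 70 mm across, 70 mm high, standing; origin at the centre of its underside
- panel: bystander: green circuit board, 100 x 140 x 8 mm, lying flat on the bench near the robot; origin at the centre of its underside
- tape: bystander: amber ring of tape, 90 mm across, 20 mm high, lying flat; origin at the centre of its underside
- tweezers: bystander: pair of steel tweezers, 150 mm long, 10 mm wide, 6 mm high, lying flat; origin below its middle
Things that resemble listed ones, but are neither listed nor needed, are in the scene too. Several things have the shape of the weight; the one meant has the colours described above.

How it is judged:
On the way, in this order (a step that is already met when the one before it is completed fails the run):
1. the weight stands upright, at rest and let go, in its tray, the cover still shut (horizontal distance between weight and tray below 0.032 m and z of weight in the frame of tray below 0.012 m and angle between weight's own z axis and vertical below 0.15 rad and linear speed of weight below 0.03 m/s and contact force between the fingers and weight below 0.1 N and value of joint cover below 0.08 rad), for 0.2 s.
2. the fingers hold the cover steady at 40 degrees open (value of joint cover between 0.611 and 0.785 rad and velocity of joint cover between -0.06 and 0.06 rad/s and contact force between the fingers and cover above 1.5 N), for 0.3 s.
At the end, for the whole second after the job is handed in: The fingers are holding the cover (over 1.5 N) steady (under 0.06 rad/s) at 40 degrees, within 5 degrees (joint 0.611 to 0.785), and the weight stands upright (within 0.15 rad), at rest and let go, on the floor of its tray (within 32 mm of its centre); the program ends while holding (all of step 2 and horizontal distance between weight and tray below 0.032 m and z of weight in the frame of tray below 0.012 m and angle between weight's own z axis and vertical below 0.15 rad and linear speed of weight below 0.03 m/s and contact force between the fingers and weight below 0.1 N); the arm keeps its last pose, push and grip.
It fails at once if the cover is raised with the weight still on it (value of joint cover above 0.12 rad and contact force between weight and cover above 0.5 N).
It fails at once if the weight is dropped into the tray (over 0.5 m/s within 40 mm above it) (horizontal distance between weight and tray below 0.06 m and z of weight in the frame of tray below 0.045 m and linear speed of weight above 0.5 m/s).
It fails at once if the weight is tipped over (beyond 1 rad) (angle between weight's own z axis and vertical above 1 rad).
It fails at once if the cover is let fall (closing faster than 1.2 rad/s from above 0.15 rad) (value of joint cover above 0.15 rad and velocity of joint cover below -1.2 rad/s).
It fails at once if a bystander is moved by more than 30 mm or tipped (distance of any of reel, driver, dispenser, cup, panel, tape, tweezers from where it was at the start of the episode above 0.03 m or angle between any of reel, driver, dispenser, cup, panel, tape, tweezers's own z axis and vertical above 0.5 rad).
It also fails if it takes over 58 s, if anything falls off the work surface, if the arm or the gripper's body presses on something with over 40 N, if the wrist force passes 120 N, or if a joint passes its speed limit or range.

### The arm

A 6-joint arm with a two-finger parallel gripper is mounted at the origin on the work surface. World frame = base frame: x ahead of the robot, y to its left, z up, the work surface at z = 0. Lengths are in m, angles in rad, forces in N, time in s.
With the tool pointing down it reaches from about 0.4 to 0.825 m from the base axis. Payload 7 kg.
Tool frame: the origin (TCP) lies at the very end of the fingers, on their centre line; the grasp point (between the pads) lies 19 mm behind it; z points along the fingers, x is the direction in which the jaws open and shut, and the axes are right-handed (so a half turn about z gives the same grasp; the last joint's range is limited). The gripper opens to 88 mm and grips with 3 to 60 N. Pads are 19 mm wide; open, the fingers measure 130 mm over their backs; the gripper's body (78 mm by 193 mm) begins 47 mm behind the grasp point.
Start: joints at [1.478, 0.359, 0.012, 0, -1.224, -0.288], TCP at [0.251, 0.627, 0.202] pointing down, gripper open.
Joint ranges: [-3.07, 3.07], [-1.43, 2.12], [-1.02, 1.25], [-3.03, 1.67], [-3.05, -0], [-3.03, 3.03]. Speed limits (rad/s): [2.39, 2.39, 3.01, 3.14, 3.14, 3.14].

### API

Orientations are given as a unit quaternion [w, x, y, z].
In Python, from cell import bot, kinematics, grab_frame, camera_model, order, sensors gives the robot as it stands. Calls block until the motion is done:
- bot.movep(position, orientation): joint-space move of the TCP to a pose.
- bot.move_l(position, ori=None, feed=0.15): straight line of the TCP; ori=None keeps the orientation; feed is the mean speed in m/s.
- bot.movej(angles): joint-space move.
- bot.set_gripper(opening): opening from 0.0 (shut) to 1.0 (fully open); the grip force is fixed at half the most; returns when the fingers have stopped.
- bot.wait(seconds).
- kinematics.ik(position, orientation): joint angles nearest the present ones, or None.
- grab_frame(name): name is "scene" or "top"; returns the picture (384x512x3 uint8, red, green, blue); there is no depth.
- camera_model(name): a dict with "intrinsics" (3x3 intrinsics, pixels), "extrinsics" (4x4, takes a point from camera to world coordinates). Camera axes: x right, y down, z forward; pixel columns grow to the right and rows downward; lengths in m; the calibration is good to about 2 mm. A picture is of the moment at which its call begins. camera_model takes no time and is no camera call.
A pose or a line that the arm cannot do raises bot.Unreachable and nothing moves.
- order.close_job(): hands the job in, once; it reports no verdict.
Readings, each from a call of its own:
- sensors.read_time(): time.
- sensors.read_q(): joint angles.
- sensors.read_joint_vel(): joint speeds.
- sensors.read_joint_efforts(): joint torques, N m.
- sensors.read_position(): TCP position.
- sensors.read_tool_rot(): TCP orientation.
- sensors.read_wrist_force(): force on the tool from outside, world axes, zero at the start.
- sensors.read_moment(): the same for the moment, N m.
- sensors.read_grip_width(): opening from 0.0 (shut) to 1.0 (fully open).
Only numpy, scipy, OpenCV 4.12 (cv2) and the standard library are available. Lean on these libraries where they do the work, as an engineer would, in place of code of your own. Each camera call takes 0.05 s, during which the arm holds its last target.

## Working session

There is one attempt and no reset: what is moved stays moved. The work goes in short steps, each a Python script; the robot and the scene stay as the last script left them, time stands still between calls to the robot, and variables do not carry over. Pictures are saved under pics/ and viewed, and the job is handed in when it is done.

```bash
mkdir -p pics; ls
python3 - <<'E'
from cell import *
import cv2
for n in("scene","top"):
    im=grab_frame(n); cv2.imwrite(f"pics/{n}0.png",im[:,:,::-1])
    m=camera_model(n); print(n,m["intrinsics"],m["extrinsics"])
print(sensors.read_time(),sensors.read_tool_rot())
E
```

```text
pics
scene [[367.88408409   0.         253.97879401]
 [  0.         367.88408409 189.65609888]
 [  0.           0.           1.        ]] [[ 0.37525012  0.66434474 -0.64640035  1.29818089]
 [ 0.92684329 -0.25974689  0.27109604 -0.29619499]
 [ 0.01220075 -0.70084065 -0.71321352  0.97162542]
 [ 0.          0.          0.          1.        ]]
top [[481.46553244   0.         250.57534173]
 [  0.         481.46553244 193.07553361]
 [  0.           0.           1.        ]] [[ 0.06047701 -0.97773886  0.20092103  0.27373162]
 [-0.99816639 -0.05872942  0.01465297  0.00521289]
 [-0.00252681 -0.20143879 -0.97949785  1.43002993]
 [ 0.          0.          0.          1.        ]]
0.1 [-5.57760842e-04 -5.60466951e-01  8.28176459e-01 -4.88630828e-04]
```

View pics/scene0.png

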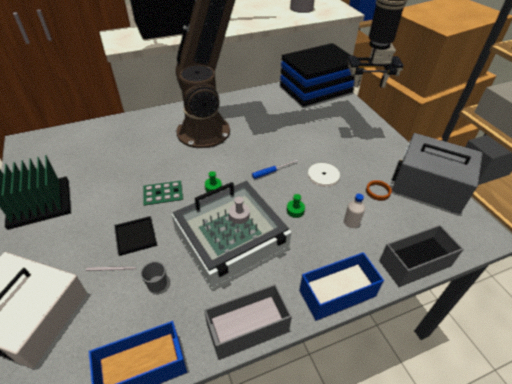

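View pics/top0.png

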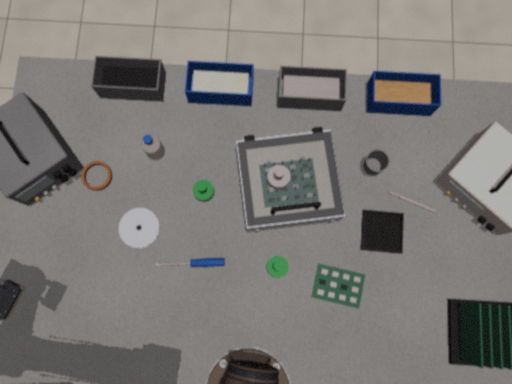

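Candidates for the weight in the top view are the steel-grey one on the cover (279,175) and two green look-alikes at (204,190) and (278,267). I choose the grey one on the cover. The only small black square tray is at (382,231); the boxes along the back are larger and deeper. Next I check both choices in a close crop.

Run:
```python
import cv2,numpy as np
a=cv2.imread("pics/top0.png")[120:270,225:425]; b=cv2.imread("pics/scene0.png")[165:285,100:300]
a=cv2.resize(a,None,fx=3.9,fy=3.9,interpolation=cv2.INTER_CUBIC);b=cv2.resize(b,None,fx=4,fy=4,interpolation=cv2.INTER_CUBIC)
cv2.imwrite("pics/topc.png",a);cv2.imwrite("pics/scenec.png",b)
```

```text
(no output)
```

View pics/topc.png

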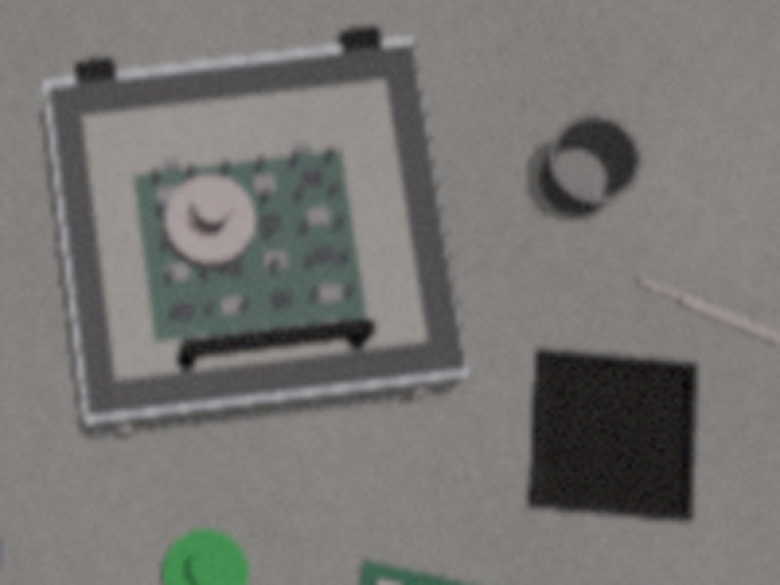

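View pics/scenec.png

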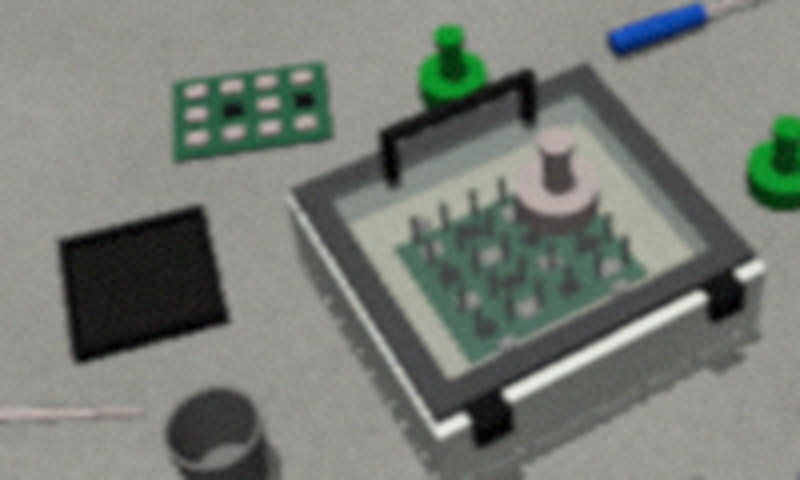

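The crop shows the grey-pink weight with its grip on the cover at top (279,177), the black handle bar along (274–320, 206–210) and the tray at (382,231). Now the measuring.

```bash
cat > h.py <<'E'
import numpy as np,cv2
from cell import *
def ray(n,u,v):
    m=camera_model(n);K=m["intrinsics"];T=m["extrinsics"]
    d=T[:3,:3]@np.linalg.solve(K,[u,v,1.]);return T[:3,3],d
def plane(n,u,v,z):
    o,d=ray(n,u,v);return o+d*(z-o[2])/d[2]
def proj(n,p):
    m=camera_model(n);T=np.linalg.inv(m["extrinsics"]);q=m["intrinsics"]@(T[:3,:3]@np.array(p)+T[:3,3]);return q[:2]/q[2]
def tri(a,b):
    (o1,d1),(o2,d2)=ray(*a),ray(*b)
    s=np.linalg.lstsq(np.c_[d1,-d2],o2-o1,rcond=None)[0]
    p,q=o1+s[0]*d1,o2+s[1]*d2;return (p+q)/2,np.linalg.norm(p-q)
E
python3 - <<'E'
from h import *
np.set_printoptions(precision=4,suppress=True)
t=cv2.imread("pics/top0.png");s=cv2.imread("pics/scene0.png")
def big(m,roi):
    x0,y0,x1,y1=roi;k=np.zeros_like(m);k[y0:y1,x0:x1]=m[y0:y1,x0:x1]
    c=max(cv2.findContours(k,cv2.RETR_EXTERNAL,cv2.CHAIN_APPROX_NONE)[0],key=cv2.contourArea);return c
g=cv2.cvtColor(t,cv2.COLOR_BGR2GRAY);gs=cv2.cvtColor(s,cv2.COLOR_BGR2GRAY)
# red-green positive and bright = pinkish steel
for n,im,roi in(("top",t,(262,160,296,192)),("scene",s,(225,193,255,225))):
    r=im.astype(int);m=((r[...,2]-r[...,1]>6)&(r[...,2]>120)).astype(np.uint8)
    c=big(m,roi);e=cv2.fitEllipse(c);print(n,"disc",cv2.boundingRect(c),e)
    if n=="top": print(plane(n,*e[0],.126))
# tray
m=(g<50).astype(np.uint8);c=big(m,(350,200,415,262));r=cv2.minAreaRect(c);print("tray",r)
P=np.array([plane("top",*p,.016)for p in cv2.boxPoints(r)]);print(P.mean(0),np.linalg.norm(np.diff(P,axis=0),axis=1),np.degrees(np.arctan2(*(P[1]-P[0])[1::-1])))
m=(gs<45).astype(np.uint8);c=big(m,(105,210,165,260));M=cv2.moments(c);print("tray scene",plane("scene",M['m10']/M['m00'],M['m01']/M['m00'],.011))
# handle
m=(g<48).astype(np.uint8);k=np.zeros_like(m);k[195:218,265:328]=m[195:218,265:328]
c=big(k,(265,195,328,218));r=cv2.minAreaRect(c);print("handle",r)
vx,vy,x,y=cv2.fitLine(np.argwhere(k)[:,::-1].astype(np.float32),cv2.DIST_HUBER,0,.01,.01).ravel()
b=cv2.boxPoints(r);print(b)
# per-column dark centre
for u in range(268,326,2):
    v=np.flatnonzero(k[:,u]); print(u,(v.min(),v.max()) if len(v) else None,end=' ')
E
```

```text
top disc (268, 165, 22, 22) ((278.298583984375, 175.90794372558594), (20.907432556152344, 21.85464859008789), 113.31636047363281)
[ 0.5946 -0.0494  0.126 ]
scene disc (229, 204, 21, 15) ((238.78012084960938, 210.9635009765625), (14.026618003845215, 19.065692901611328), 87.53572082519531)
tray ((381.8689880371094, 231.0724334716797), (41.27360916137695, 38.699195861816406), 4.763641834259033)
[ 0.4733 -0.367   0.016 ] [0.1154 0.122  0.1153] -3.891705688208517
tray scene [ 0.4804 -0.37    0.011 ]
handle ((295.017333984375, 207.64915466308594), (5.544040679931641, 48.71826171875), 83.36748504638672)
[[270.5011 207.7092]
 [318.8933 202.0822]
 [319.5336 207.5891]
 [271.1414 213.2161]]
268 None 270 None 272 (np.int64(209), np.int64(213)) 274 (np.int64(208), np.int64(211)) 276 (np.int64(208), np.int64(210)) 278 (np.int64(208), np.int64(209)) 280 (np.int64(207), np.int64(209)) 282 (np.int64(207), np.int64(209)) 284 (np.int64(207), np.int64(208)) 286 (np.int64(206), np.int64(208)) 288 (np.int64(206), np.int64(208)) 290 (np.int64(206), np.int64(208)) 292 (np.int64(206), np.int64(208)) 294 (np.int64(205), np.int64(207)) 296 (np.int64(205), np.int64(207)) 298 (np.int64(205), np.int64(207)) 300 (np.int64(205), np.int64(207)) 302 (np.int64(205), np.int64(206)) 304 (np.int64(204), np.int64(206)) 306 (np.int64(204), np.int64(206)) 308 (np.int64(204), np.int64(206)) 310 (np.int64(204), np.int64(205)) 312 (np.int64(203), np.int64(205)) 314 (np.int64(203), np.int64(206)) 316 (np.int64(203), np.int64(208)) 318 (np.int64(203), np.int64(206)) 320 None 322 None 324 None
```

Run:
```python
from h import *
np.set_printoptions(precision=4,suppress=True)
A=plane("top",272,208.8,.145);B=plane("top",319,203.4,.145)
print("bar",A,B,np.linalg.norm(A-B),(A+B)/2,"yaw",np.arctan2(-(A-B)[0],(A-B)[1]))
C=[plane("top",225+x/3.9,120+y/3.9,.095)for x,y in((48,85),(412,42),(465,372),(88,422))]
C=np.array(C);print(C,C.mean(0),[np.linalg.norm(C[i]-C[i-1])for i in range(4)])
d=(C[0]+C[1]-C[2]-C[3])/2;yaw=np.arctan2(d[1],d[0]);e=C[0]+C[3]-C[1]-C[2];print("yaw",yaw,np.arctan2(-e[0],e[1]))
for y in(yaw,):
    R=np.array([[np.cos(y),-np.sin(y)],[np.sin(y),np.cos(y)]])
    print("handle predicted",C.mean(0)[:2]+R@[-.095,0],"hinge",C.mean(0)[:2]+R@[.12,0])
# bar in scene: ends crop (386,133),(528,75)
print("bar scene mid",plane("scene",100+457/4,165+104/4,.145))
print("cap tri",tri(("top",225+212/3.9,120+211/3.9),("scene",239,199.5)))
```

```text
bar [ 0.4974 -0.0361  0.145 ] [ 0.5199 -0.1625  0.145 ] 0.12843375665347453 [ 0.5087 -0.0993  0.145 ] yaw 0.17597100908966934
[[ 0.6965  0.0727  0.095 ]
 [ 0.7461 -0.196   0.095 ]
 [ 0.4996 -0.2407  0.095 ]
 [ 0.4472  0.0275  0.095 ]] [ 0.5974 -0.0841  0.095 ] [np.float64(0.2533661323543451), np.float64(0.27318468131769813), np.float64(0.2505383954035587), np.float64(0.27328277919327154)]
yaw 0.1793640274922398 0.18765365160127287
handle predicted [ 0.5039 -0.1011] hinge [ 0.7154 -0.0627]
bar scene mid [ 0.5091 -0.1002  0.145 ]
cap tri (array([ 0.5902, -0.0489,  0.1667]), np.float64(0.0030358826724785825))
```

```bash
cat >> h.py <<'E'
np.set_printoptions(precision=4,suppress=True)
YAW=.18
def down(phi): return [0,float(np.cos(phi/2)),float(np.sin(phi/2)),0]
BAR=np.array([.509,-.0997,.145]); HING=np.array([.509+.215*np.cos(YAW),-.0997+.215*np.sin(YAW),.09])
W=np.array([.593,-.0492]); TR=np.array([.476,-.367])
E
python3 - <<'E'
from h import *
for nm,p,ph in(("W",[*W,.28],YAW+np.pi/2),("T",[*TR,.05],YAW+np.pi/2),("B",[.509,-.0997,.126],YAW)):
  for k in(-1,0,1):
    print(nm,k,kinematics.ik(p,down(ph+k*np.pi)))
E
```

```text
W -1 [ 0.2454  0.1876 -0.0451  0.     -1.3381  1.5054]
W 0 [ 0.2454  0.1876 -0.0451  0.     -1.3381 -1.6362]
W 1 [ 0.2454  0.1876 -0.0451  0.     -1.3381  1.5054]
T -1 [-0.332   0.3759 -0.3434  0.     -0.8515  2.0828]
T 0 [-0.332   0.3759 -0.3434  0.     -0.8515 -1.0588]
T 1 [-0.332   0.3759 -0.3434  0.     -0.8515  2.0828]
B -1 [ 0.1854  0.1673 -0.4361  0.     -0.9674 -0.0054]
B 0 None
B 1 [ 0.1854  0.1673 -0.4361  0.     -0.9674 -0.0054]
```

Run:
```python
from h import *
o=down(YAW+np.pi/2)
bot.move_l([.33,.42,.30],feed=.3)
bot.movep([*W,.26],o)
im=grab_frame("scene");cv2.imwrite("pics/s1.png",cv2.resize(im[130:280,150:350,::-1],None,fx=4,fy=4))
im=grab_frame("top");cv2.imwrite("pics/t1.png",cv2.resize(im[110:260,200:400,::-1],None,fx=4,fy=4))
print(sensors.read_time(),sensors.read_position(),sensors.read_wrist_force())
```

```text
3.1083 [ 0.5931 -0.0483  0.2601] [-0.0124 -0.2172 -0.4899]
```

View pics/s1.png

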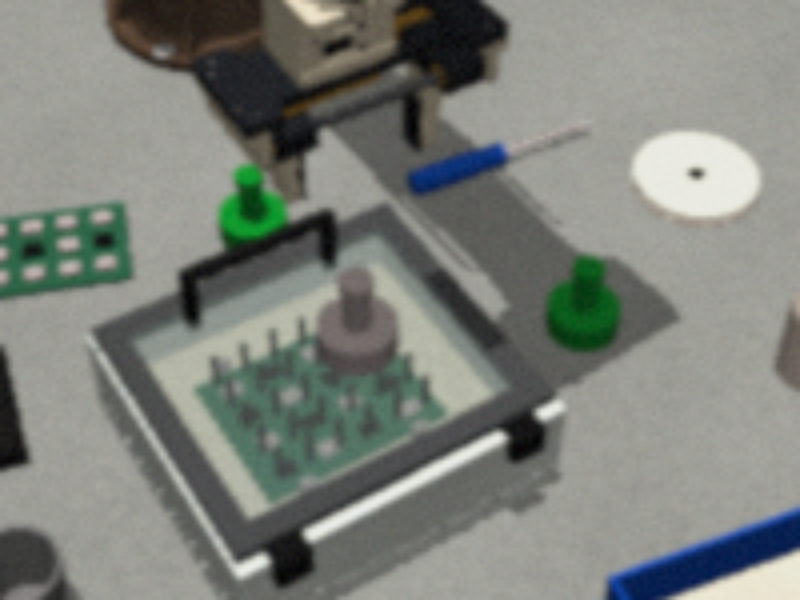

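The open gripper hangs above the weight, its fingertips at about crop (290,195) and (430,150), and the path down is clear. I descend in steps while reading the wrist force.

Run:
```python
from h import *
print(proj("scene",[*W,.26]))
bot.move_l([*W,.20],feed=.12); print(sensors.read_wrist_force())
bot.move_l([*W,.150],feed=.06); print(sensors.read_wrist_force())
bot.move_l([*W,.132],feed=.04); print(sensors.read_wrist_force(),sensors.read_position())
bot.set_gripper(0.0); print("w",sensors.read_grip_width(),sensors.read_wrist_force())
im=grab_frame("scene");cv2.imwrite("pics/s2.png",cv2.resize(im[130:280,150:350,::-1],None,fx=4,fy=4))
print(sensors.read_time())
```

```text
[238.1342 177.5507]
[0.5153 0.0746 0.0747]
[-0.7186 -0.2727 -0.1895]
[-0.071  -0.0349  0.5886] [ 0.593  -0.0492  0.1318]
w 0.30588999741889455 [ 1.07   -4.9794  2.1139]
6.3917
```

View pics/s2.png

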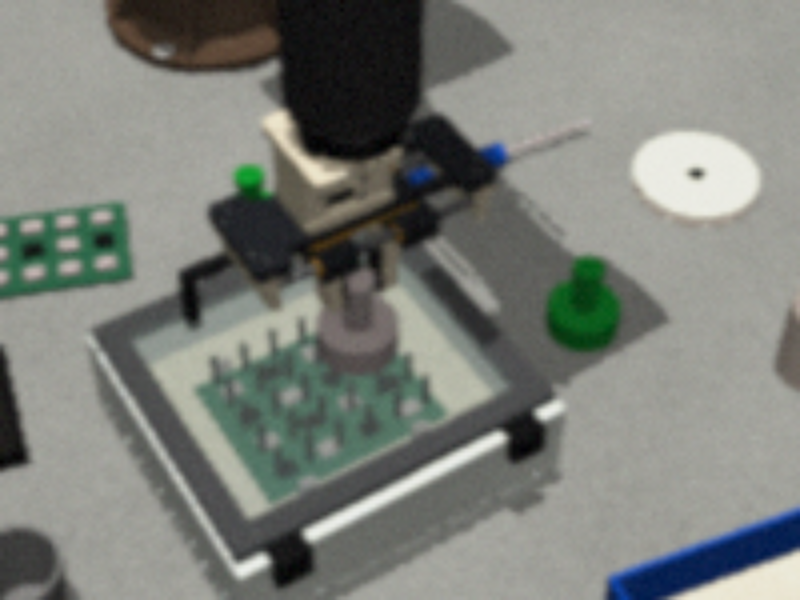

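Run:
```python
from h import *
im=grab_frame("scene");cv2.imwrite("pics/s3.png",cv2.resize(im[180:230,205:275,::-1],None,fx=11,fy=11,interpolation=cv2.INTER_CUBIC))
for p in ([*W,.1],[*W,.126],[*W,.174],[*W,.132]): print(proj("scene",p)-[205,180],(proj("scene",p)-[205,180])*11)
```

```text
[34.0865 34.8037] [374.9519 382.8405]
[33.9449 29.2639] [373.394  321.9032]
[33.6708 18.5423] [370.3789 203.9648]
[33.9116 27.9595] [373.0272 307.5547]
```

View pics/s3.png

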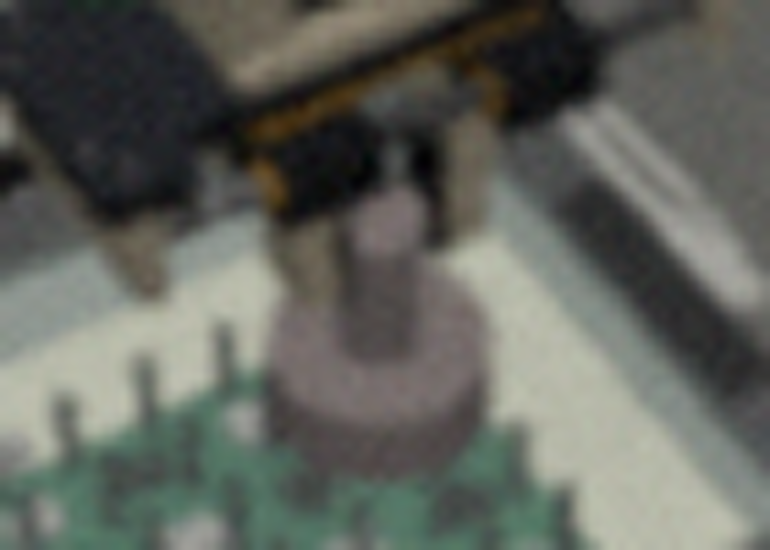

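The reading of 26.9 mm is near the cap's 28 mm, not the grip's 22 mm. In the picture the fingers sit slightly behind and high on the grip, with a dark gap beside it at crop (430,220). So the pads are probably touching the cap. I reopen, shift a few mm forward and lower, then regrasp.

Run:
```python
from h import *
bot.set_gripper(0.7); bot.wait(.2)
print(sensors.read_wrist_force())
im=grab_frame("scene");cv2.imwrite("pics/s4.png",cv2.resize(im[180:230,205:275,::-1],None,fx=11,fy=11,interpolation=cv2.INTER_CUBIC))
im=grab_frame("top");cv2.imwrite("pics/t4.png",cv2.resize(im[150:205,245:315,::-1],None,fx=10,fy=10,interpolation=cv2.INTER_CUBIC))
```

```text
[ 0.4572 -0.2793  0.0544]
```

View pics/s4.png

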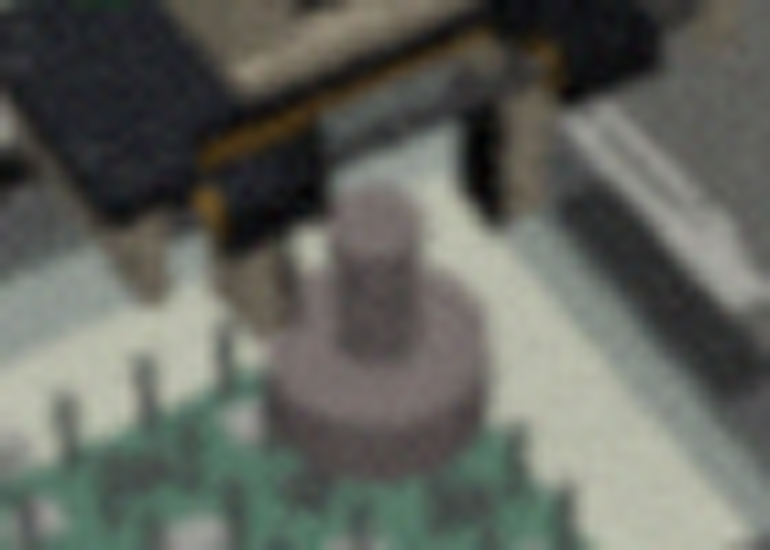

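View pics/t4.png

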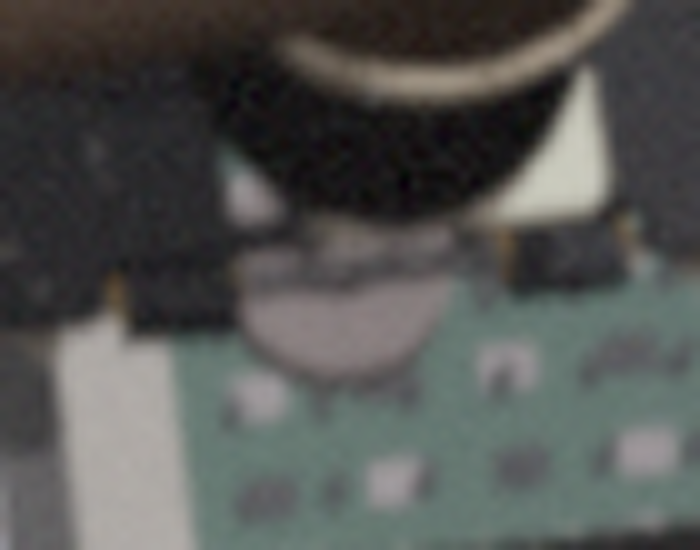

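Run:
```python
from h import *
print("cap",plane("scene",238.9,199.1,.174))
p=plane("scene",239.1,223.0,.1); o,d=ray("scene",239.1,223); h=d[:2]/np.linalg.norm(d[:2]); print("disc bottom front scene->centre",p[:2]+h*.032)
c=plane("scene",239.1,180+(345.5)/11-.5,.126); print("disc top ctr scene",c)
for v,z in((187.0,.126),(188.0,.1)):
    p=plane("top",278.55,v,z); o,d=ray("top",278.55,v);h=d[:2]/np.linalg.norm(d[:2]);print("top front edge z",z,p[:2]+h*.032)
```

```text
cap [ 0.5954 -0.0494  0.174 ]
disc bottom front scene->centre [ 0.5936 -0.0501]
disc top ctr scene [ 0.5994 -0.0511  0.126 ]
top front edge z 0.126 [ 0.5944 -0.0578]
top front edge z 0.1 [ 0.5973 -0.0592]
```

Run:
```python
from h import *
bot.move_l([.596,-.050,.1285],feed=.03); print(sensors.read_wrist_force(),sensors.read_position())
bot.set_gripper(0.0); bot.wait(.3);print("w",sensors.read_grip_width(),sensors.read_wrist_force())
im=grab_frame("scene");cv2.imwrite("pics/s5.png",cv2.resize(im[180:230,205:275,::-1],None,fx=11,fy=11,interpolation=cv2.INTER_CUBIC))
print(sensors.read_time())
```

```text
[-0.6963 -0.0463  0.1966] [ 0.596  -0.0501  0.1282]
w 0.30113247428006806 [ 0.4308 -3.9381  0.0222]
8.8583
```

View pics/s5.png

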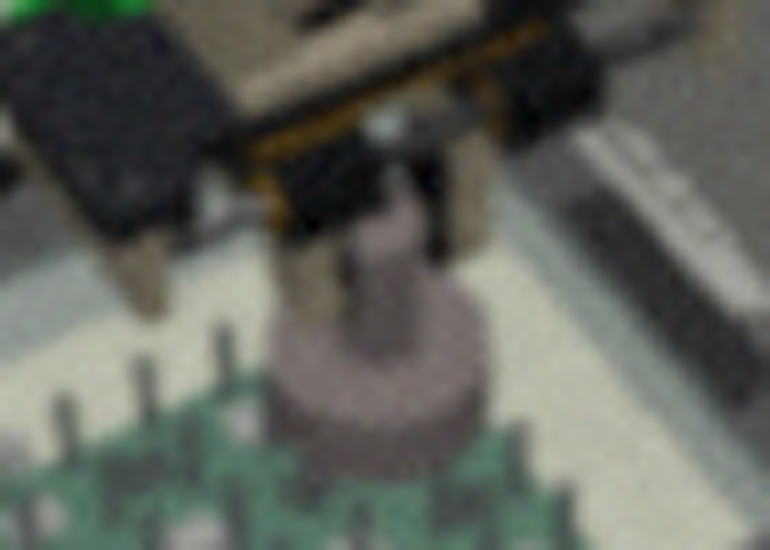

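The width reads 26.5 mm again at a lower height. A nonlinear opening scale would explain that, so I test with a small lift.

Run:
```python
from h import *
bot.move_l([.596,-.050,.16],feed=.05); bot.wait(.3);print(sensors.read_wrist_force(),sensors.read_moment(),sensors.read_grip_width())
im=grab_frame("scene");cv2.imwrite("pics/s6.png",cv2.resize(im[160:230,195:285,::-1],None,fx=8,fy=8,interpolation=cv2.INTER_CUBIC))
print(sensors.read_time())
```

```text
[-0.5348 -0.636  -7.7683] [ 0.0783 -0.2049 -0.0049] 0.29844080263865896
9.9917
```

View pics/s6.png

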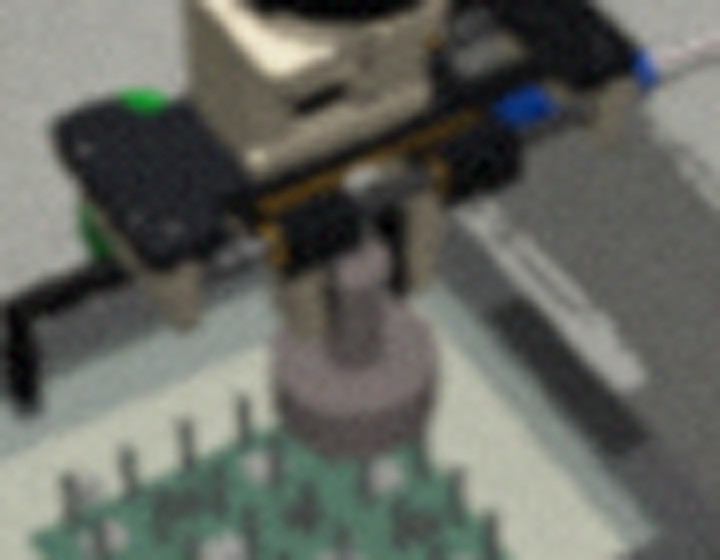

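The weight is held upright and off the cover, with 7.8 N on the wrist. Next I carry it over to the tray, with a look before lowering.

Run:
```python
from h import *
bot.move_l([.596,-.050,.23],feed=.1)
bot.move_l([*TR,.23],feed=.15)
bot.move_l([*TR,.10],feed=.12); bot.wait(.2)
print(sensors.read_wrist_force(),sensors.read_position(),sensors.read_grip_width(),sensors.read_time())
im=grab_frame("scene");cv2.imwrite("pics/s7.png",cv2.resize(im[150:290,80:250,::-1],None,fx=4,fy=4,interpolation=cv2.INTER_CUBIC))
im=grab_frame("top");cv2.imwrite("pics/t7.png",cv2.resize(im[180:300,310:460,::-1],None,fx=5,fy=5,interpolation=cv2.INTER_CUBIC))
```

```text
[ 0.3161 -0.1959 -7.9827] [ 0.4764 -0.3672  0.1007] 0.3002606026468704 14.6833
```

View pics/s7.png

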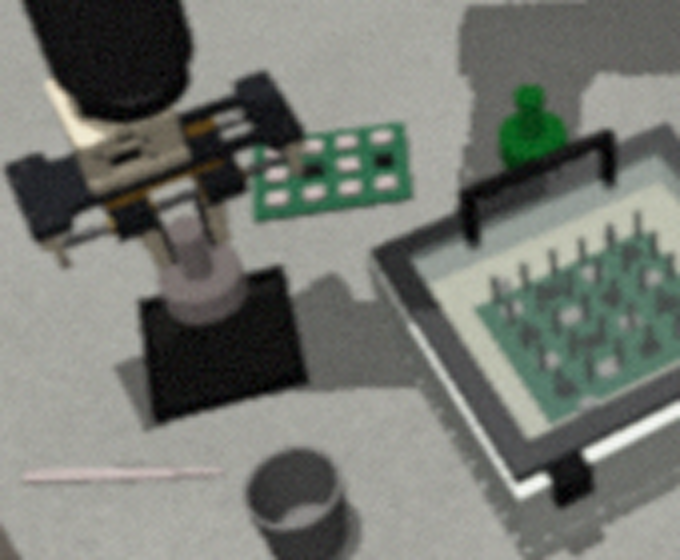

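View pics/t7.png

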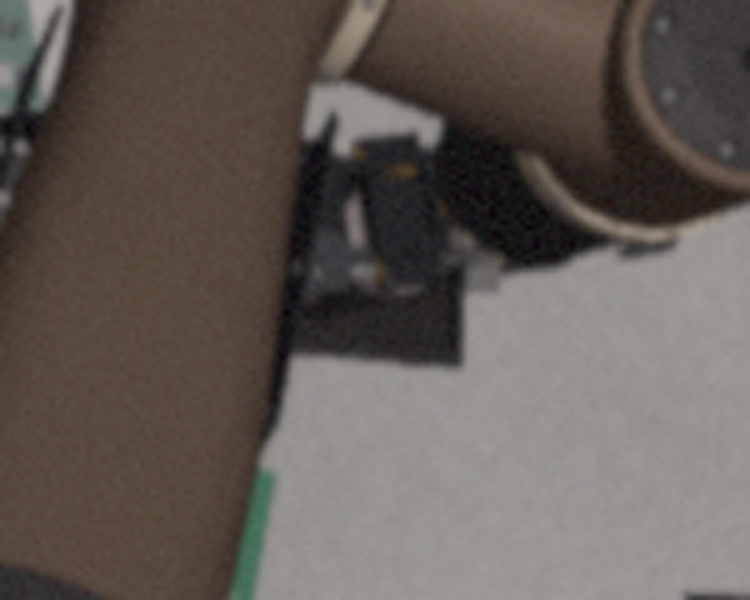

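The scene view shows the weight upright above the back-left half of the tray image, with its base at crop (203,322). I check that point numerically, then lower until it touches.

Run:
```python
from h import *
u,v=80+203.5/4-.5,150+322.5/4-.5
p=plane("scene",u,v,.072);o,d=ray("scene",u,v);h=d[:2]/np.linalg.norm(d[:2]);print("weight ctr",p[:2]+h*.032)
# tray corners in crop
C=np.array([plane("scene",80+(x+.5)/4-.5,150+(y+.5)/4-.5,z)for x,y,z in((152,422,.016),(306,382,.016))]);print(C)
bot.move_l([*TR,.050],feed=.08)
z=.046
while z>.031:
    bot.move_l([*TR,z],feed=.03); f=sensors.read_wrist_force()[2]; print(round(z,4),round(f,2),end=' ')
    if f>-5: break
    z-=.0015
im=grab_frame("scene");cv2.imwrite("pics/s8.png",cv2.resize(im[190:270,100:200,::-1],None,fx=7,fy=7,interpolation=cv2.INTER_CUBIC))
print(sensors.read_time(),sensors.read_position())
```

```text
weight ctr [ 0.4743 -0.3773]
[[ 0.5413 -0.4308  0.016 ]
 [ 0.5472 -0.3132  0.016 ]]
0.046 -8.19 0.0445 -7.89 0.043 -7.31 0.0415 -7.64 0.04 -7.16 0.0385 -7.42 0.037 -7.12 0.0355 -8.07 0.034 0.15 17.8917 [ 0.4762 -0.3672  0.0346]
```

View pics/s8.png

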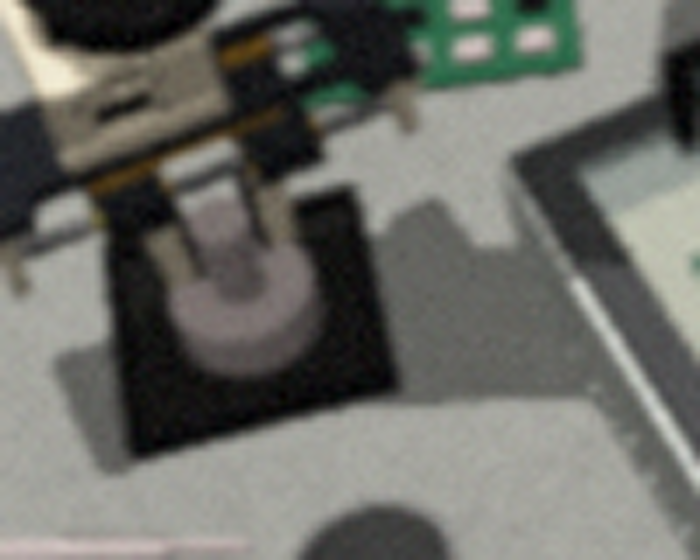

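The weight touched the floor at TCP z = 0.0346, which the 5–7 mm floor height predicts. It stands upright about mid-tray. I release and rise.

Run:
```python
from h import *
bot.set_gripper(1.0); bot.wait(.3)
print(sensors.read_wrist_force())
bot.move_l([*TR,.16],feed=.08)
bot.move_l([.45,-.25,.28],feed=.25)
bot.movep([BAR[0],BAR[1],.26],down(YAW+np.pi))
for n in("scene","top"):
    im=grab_frame(n);cv2.imwrite(f"pics/{n}9.png",im[:,:,::-1])
t=cv2.imread("pics/scene9.png");cv2.imwrite("pics/s9.png",cv2.resize(t[150:290,100:300],None,fx=4,fy=4,interpolation=cv2.INTER_CUBIC))
t=cv2.imread("pics/top9.png");cv2.imwrite("pics/t9.png",cv2.resize(t[160:290,260:430],None,fx=4,fy=4,interpolation=cv2.INTER_CUBIC))
print(sensors.read_time(),sensors.read_position(),sensors.read_q())
```

```text
[ 0.5502 -0.4156  0.2804]
23.1083 [ 0.5089 -0.1004  0.2596] [ 0.184   0.0651 -0.2338  0.     -1.2725 -0.0063]
```

View pics/s9.png

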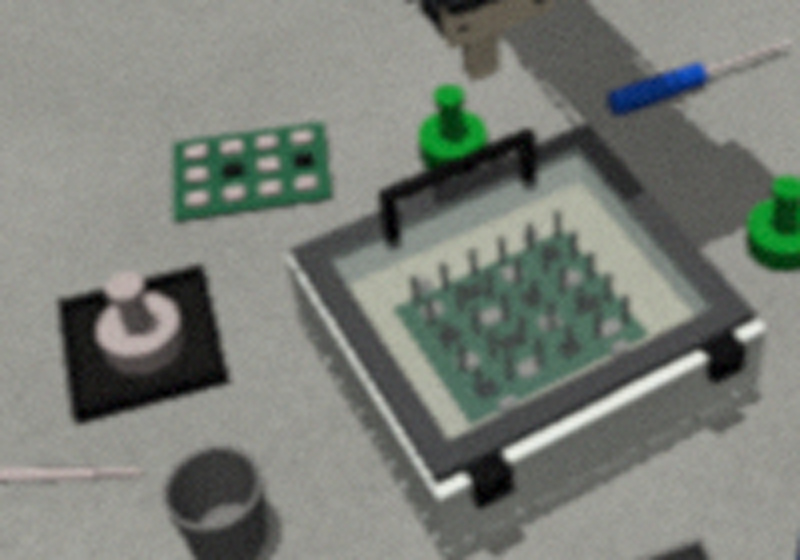

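View pics/t9.png

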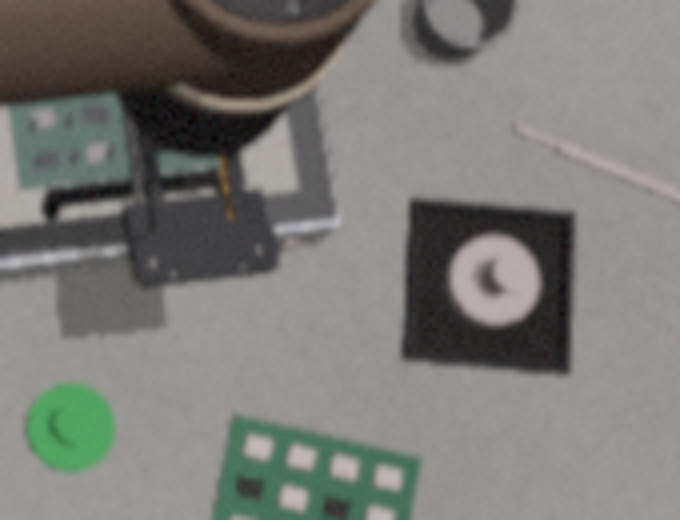

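The weight stands upright and centred in the tray, at top crop (494,280), and the cover is shut. Next is the handle.

Run:
```python
from h import *
b=BAR.copy()
bot.move_l([b[0],b[1],.175],feed=.15); print(sensors.read_wrist_force())
bot.move_l([b[0],b[1],.127],feed=.06); print(sensors.read_wrist_force())
bot.set_gripper(0.0); bot.wait(.2); print(sensors.read_grip_width(),sensors.read_wrist_force(),sensors.read_moment(),sensors.read_position(),sensors.read_time())
im=grab_frame("scene");cv2.imwrite("pics/s10.png",cv2.resize(im[150:270,180:300,::-1],None,fx=5,fy=5,interpolation=cv2.INTER_CUBIC))
```

```text
[ 0.0557 -0.8338  0.768 ]
[-0.2591  0.359   0.1057]
0.0074525916018646395 [-4.9753 -0.1876  5.8191] [0.0117 1.612  0.0581] [ 0.508  -0.1001  0.1273] 26.4083
```

View pics/s10.png

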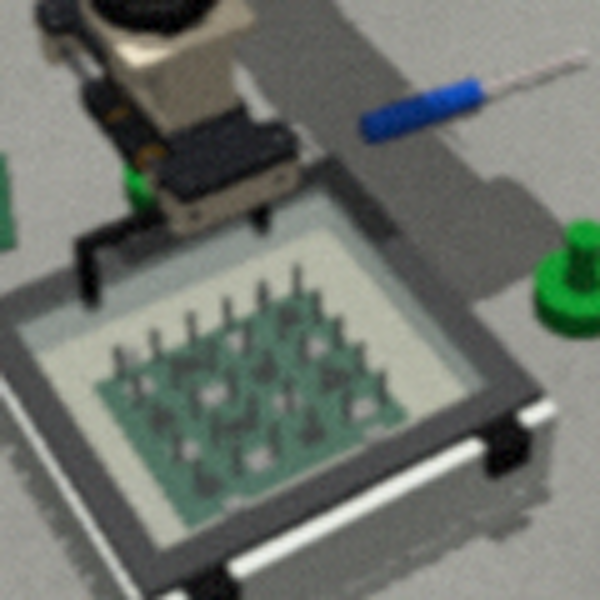

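The fingers closed almost fully (0.007), so the bar may not be between the pads, yet there is some force. Before moving I look closer.

Run:
```python
from h import *
print(proj("scene",BAR),proj("scene",BAR+[0,0,-.018]),proj("top",BAR))
im=grab_frame("scene");cv2.imwrite("pics/s11.png",cv2.resize(im[165:220,185:255,::-1],None,fx=11,fy=11,interpolation=cv2.INTER_CUBIC))
im=grab_frame("top");cv2.imwrite("pics/t11.png",cv2.resize(im[165:235,245:345,::-1],None,fx=8,fy=8,interpolation=cv2.INTER_CUBIC))
print(sensors.read_grip_width(),sensors.read_wrist_force(),sensors.read_moment(),sensors.read_time())
```

```text
[214.3793 190.9342] [214.7461 194.901 ] [295.6783 205.9887]
0.00696384136159832 [-4.137  -0.4938  4.603 ] [-0.016   1.6103 -0.067 ] 26.5583
```

View pics/s11.png

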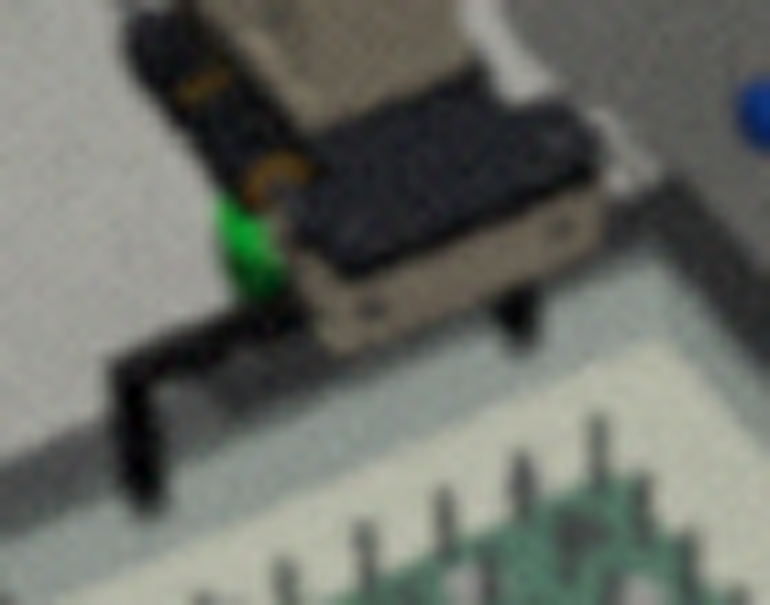

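View pics/t11.png

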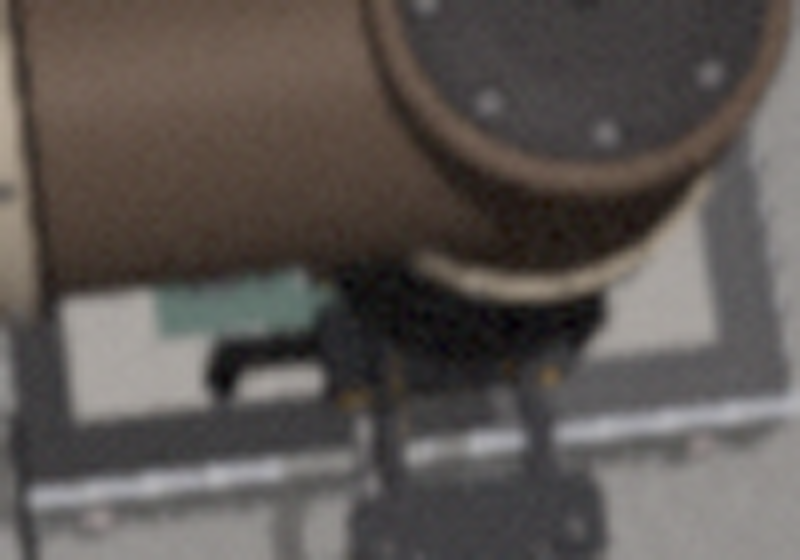

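The bar is where it was (scene crop (130,370) to (520,310)), running under the gripper, and the cover is still shut. The width reading alone doesn't settle it. A 12 mm lift is a harmless test, since that is only about 0.05 rad.

Run:
```python
from h import *
def arc(th,b=BAR):
    r=b-HING; ux=np.array([np.cos(YAW),np.sin(YAW),0]); x=r@ux; z=r[2]
    x2=x*np.cos(th)+z*np.sin(th); z2=-x*np.sin(th)+z*np.cos(th)
    return HING+ux*x2+[0,0,z2]
print(arc(0),arc(.698))
p=arc(.055)-[0,0,.018]
bot.move_l(p,feed=.03); bot.wait(.2)
print(sensors.read_grip_width(),sensors.read_wrist_force(),sensors.read_moment(),sensors.read_position(),sensors.read_time())
im=grab_frame("scene");cv2.imwrite("pics/s12.png",cv2.resize(im[165:265,165:305,::-1],None,fx=5,fy=5,interpolation=cv2.INTER_CUBIC))
```

```text
[ 0.509  -0.0997  0.145 ] [ 0.5932 -0.0844  0.2703]
0.0059004624642341385 [0.1545 0.2974 0.5285] [ 0.0157 -0.0398  0.0024] [ 0.5122 -0.0991  0.1385] 27.3167
```

View pics/s12.png

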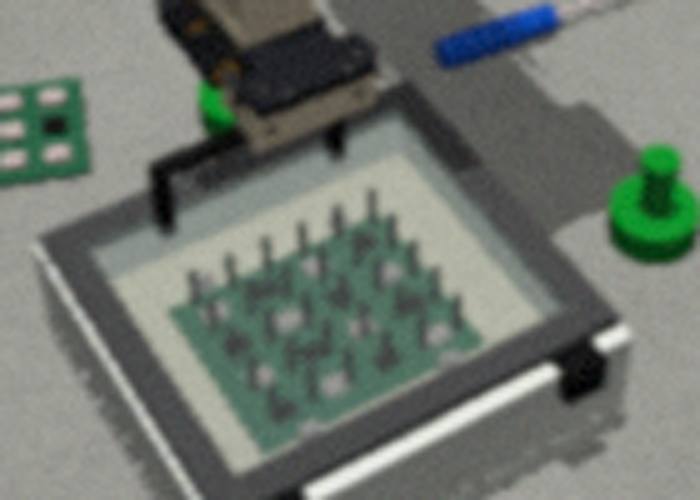

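The bar wasn't gripped: forces are zero and the cover is shut. I rise clear, open, and look at where the fingers stand against the bar.

Run:
```python
from h import *
bot.move_l([.509,-.0997,.185],feed=.15)
im=grab_frame("scene");cv2.imwrite("pics/s13.png",cv2.resize(im[145:225,165:265,::-1],None,fx=7,fy=7,interpolation=cv2.INTER_CUBIC))
bot.set_gripper(1.0); print(sensors.read_grip_width(),sensors.read_time())
im=grab_frame("scene");cv2.imwrite("pics/s14.png",cv2.resize(im[145:225,165:265,::-1],None,fx=7,fy=7,interpolation=cv2.INTER_CUBIC))
for z in(.185,.204): print((proj("scene",[.509,-.0997,z])-[165,145])*7+3)
print((proj("scene",BAR)-[165,145])*7+3)
```

```text
1.0028755383661212 29.3167
[342.7399 260.5631]
[339.8238 229.0233]
[348.6551 324.5393]
```

View pics/s13.png

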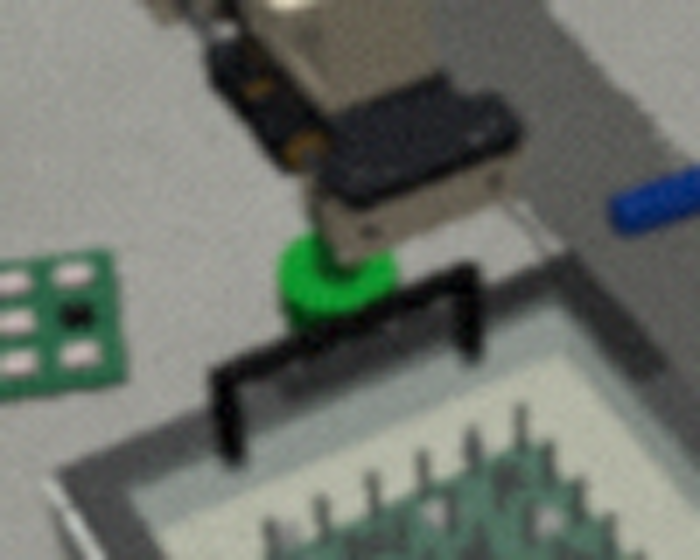

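View pics/s14.png

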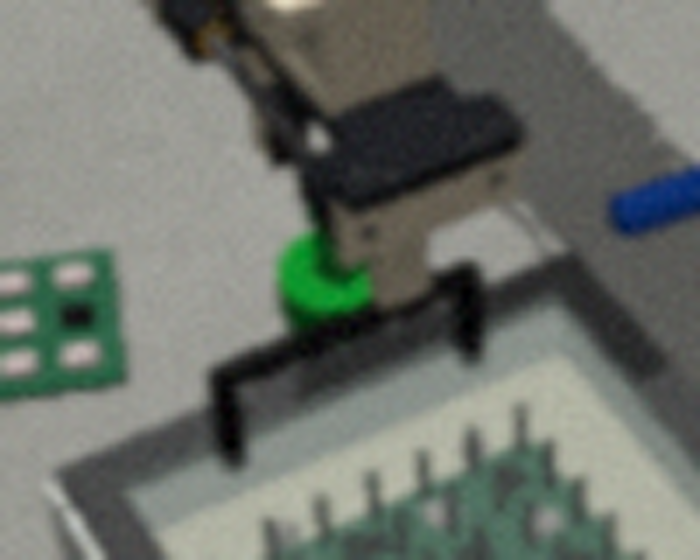

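The gripper opens and closes where expected: the open tip is at crop (400,305) and the bar passes (348,320). I descend again and close in stages, reading width, force and a picture to see what happens.

```bash
python3 - <<'E'
from h import *
bot.move_l([.509,-.0997,.125],feed=.12)
print(sensors.read_position(),sensors.read_wrist_force(),sensors.read_time())
for i,g in enumerate((1,.6,.4,.3,.2,.1)):
    if g<1: bot.set_gripper(g)
    print(g,sensors.read_grip_width(),sensors.read_wrist_force(),sensors.read_moment()[1],sensors.read_time())
    if g in(1,.4,.1):
        im=grab_frame("scene");cv2.imwrite(f"pics/s15_{i}.png",cv2.resize(im[165:220,185:255,::-1],None,fx=8,fy=8,interpolation=cv2.INTER_CUBIC))
    if g<1 and sensors.read_grip_width()>g+.06: break
E
python3 -c "
import cv2,glob,numpy as np
cv2.imwrite('pics/m15.png',cv2.resize(np.hstack([cv2.imread(f) for f in sorted(glob.glob('pics/s15_*.png'))]),None,fx=.47,fy=.47))"
```

```text
[ 0.5094 -0.0998  0.1255] [ 1.0228 -0.0485  0.6312] 30.0167
1 0.9957709259542767 [ 1.0228 -0.0485  0.6312] -0.04328133900079076 30.0167
0.6 0.6018430928610751 [-0.2927  0.7642 -0.127 ] -0.017526530447246884 30.8583
0.4 0.39707355201769146 [ 0.0308  0.6439 -0.0572] 0.00400492042001558 31.425
0.3 0.3009576374097213 [ 0.0451 -0.134  -0.8654] -0.08491229505378711 31.9167
0.2 0.20103497155324151 [ 0.3018  0.4089 -0.3157] -0.013380509029161672 32.3583
0.1 0.09727431432512346 [-5.0121 -0.5485  4.7072] 2.1731968142007587 32.7917
```

View pics/m15.png

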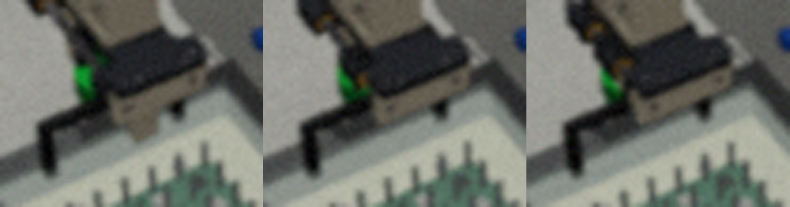

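Run:
```python
from h import *
ux=np.array([np.cos(YAW),np.sin(YAW),0])
for d in(.044,.054,.065): print(d,proj("scene",np.array([.5094,-.0998,.1255])+ux*d))
s=cv2.imread("pics/scene0.png");t=cv2.imread("pics/top0.png")
cv2.imwrite("pics/hs.png",cv2.resize(s[178:222,188:240],None,fx=13,fy=13,interpolation=cv2.INTER_NEAREST))
cv2.imwrite("pics/ht.png",cv2.resize(t[196:222,264:326],None,fx=12,fy=12,interpolation=cv2.INTER_NEAREST))
print(sensors.read_grip_width(),sensors.read_wrist_force(),sensors.read_moment())
```

```text
0.044 [221.49   204.0642]
0.054 [223.0566 206.1068]
0.065 [224.7986 208.3783]
0.10276255111837793 [-5.7983  0.0523  4.6772] [-0.0812  2.1212  0.0687]
```

View pics/hs.png

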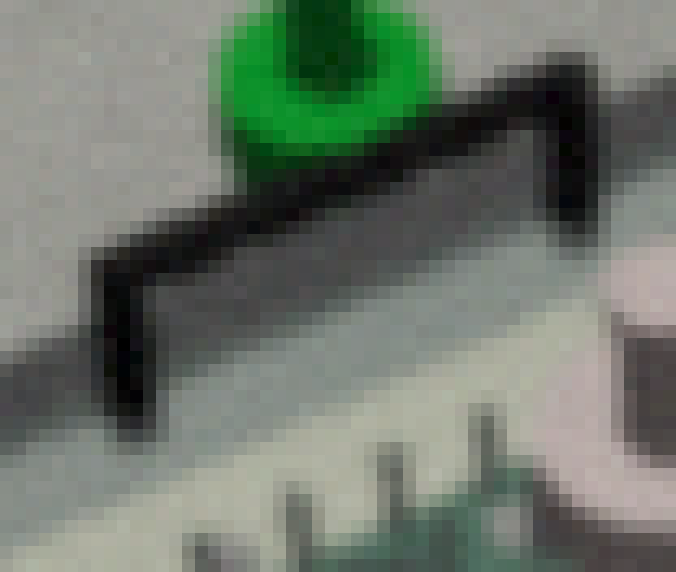

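View pics/ht.png

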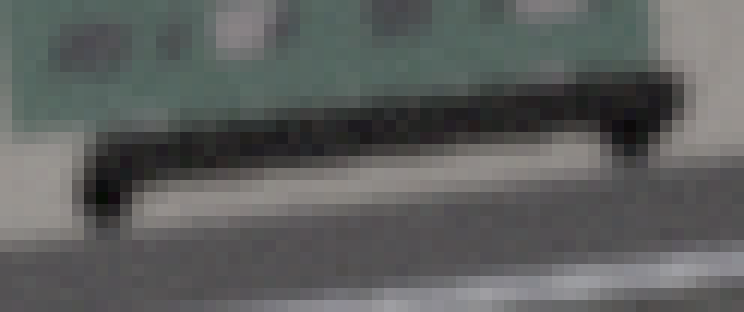

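View pics/s15_0.png

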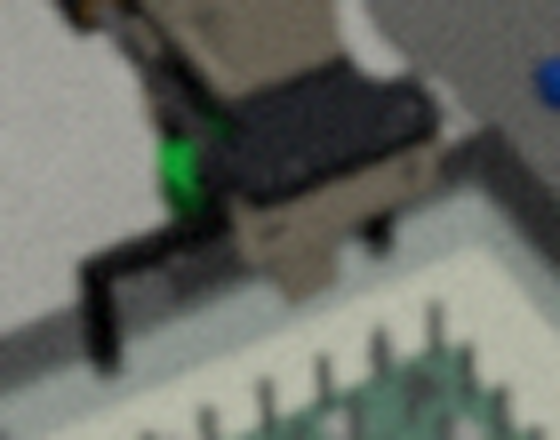

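Everything fits one explanation. The fingers touch only at about 9 mm opening, and the tool is pushed upward and freed by a small lift. The weight also measured like its cap. So the real fingertips sit some 20 mm higher than the nominal TCP, and the pads closed over the top of the bar. I need to go lower, checking force, and also test the lift path with the tool tilting along with the cover.

```bash
cat >> h.py <<'E'
from scipy.spatial.transform import Rotation as Ro
def arc(th,b=BAR):
    r=b-HING; ux=np.array([np.cos(YAW),np.sin(YAW),0]); x=r@ux; z=r[2]
    return HING+ux*(x*np.cos(th)+z*np.sin(th))+np.array([0,0,-x*np.sin(th)+z*np.cos(th)])
def toolpose(th,dz,k):
    # dz: TCP below bar along tool; k: share of cover rotation followed
    q=down(YAW+np.pi); R0=Ro.from_quat([*q[1:],q[0]])
    yax=np.array([-np.sin(YAW),np.cos(YAW),0])
    R=Ro.from_rotvec(yax*th*k)*R0      # +y rotation takes z toward +x
    x,y,z,w=R.as_quat()
    return arc(th)+R.apply([0,0,1])*dz,[w,x,y,z]
E
python3 - <<'E'
from h import *
bot.set_gripper(.6)
for z in(.118,.112,.107):
    bot.move_l([.509,-.0997,z],feed=.06); print(z,sensors.read_wrist_force())
bot.set_gripper(0.);bot.wait(.1)
print(sensors.read_grip_width(),sensors.read_wrist_force(),sensors.read_moment(),sensors.read_time())
for k in(0,.5,1):
    for th in(.2,.45,.698):
        p,o=toolpose(th,.038,k); print(k,th,p,kinematics.ik(p,o))
E
```

```text
0.118 [ 0.7852 -0.8876 -0.0692]
0.112 [ 0.7281  0.5343 -0.8741]
0.107 [ 0.8835 -0.4924 -0.3623]
0.15099997173893023 [-6.0283  0.0448  5.3004] [0.0227 2.2348 0.0435] 35.3333
0 0.2 [ 0.524  -0.097   0.1486] [ 0.1852  0.1682 -0.3768  0.     -1.0258 -0.0052]
0 0.45 [ 0.5536 -0.0916  0.195 ] [ 0.1849  0.1768 -0.2526  0.     -1.1413 -0.0049]
0 0.698 [ 0.5932 -0.0844  0.2323] [ 0.1845  0.2168 -0.1151  0.     -1.2389 -0.0045]
0.5 0.2 [ 0.5202 -0.0977  0.1488] [ 0.1848  0.2252 -0.3074 -0.0005 -1.1382 -0.0046]
0.5 0.45 [ 0.5453 -0.0931  0.196 ] [ 0.1842  0.309  -0.0966 -0.001  -1.3901 -0.004 ]
0.5 0.698 [ 0.5805 -0.0867  0.2346] [ 0.1837  0.4261  0.1348 -0.0013 -1.6285 -0.0036]
1 0.2 [ 0.5165 -0.0983  0.1494] [ 0.1845  0.2838 -0.2401 -0.0009 -1.247  -0.0041]
1 0.45 [ 0.5373 -0.0945  0.1988] [ 0.1838  0.4452  0.0469 -0.0016 -1.6225 -0.0035]
1 0.698 [ 0.5692 -0.0887  0.2412] [ 0.1832  0.6377  0.3493 -0.0023 -1.9804 -0.0034]
```

The reading is 13.3 mm, so the 14 mm bar is between the pads now. I raise the first part, with the tool turning along with the cover.

Run:
```python
from h import *
for th in(.08,.16,.24):
    p,o=toolpose(th,.038,1); bot.move_l(p,o,feed=.05)
    print(th,sensors.read_grip_width(),sensors.read_wrist_force(),sensors.read_moment()[1],sensors.read_position()-p,sensors.read_time())
im=grab_frame("scene");cv2.imwrite("pics/s16.png",cv2.resize(im[130:280,150:320,::-1],None,fx=4,fy=4,interpolation=cv2.INTER_CUBIC))
```

```text
0.08 0.15194121578736924 [-4.7022 -0.8296 -2.1184] 1.4258619812430273 [-0.0024 -0.0005 -0.0011] 35.825
0.16 0.14819819630514375 [-5.621  -1.7122 -1.8659] 1.4632823031304973 [-0.0025 -0.0005 -0.001 ] 36.3167
0.24 0.14589619562286127 [-7.1891 -1.6409 -0.0961] 1.4571012916015174 [-0.0026 -0.0004 -0.0008] 36.8083
```

View pics/s16.png

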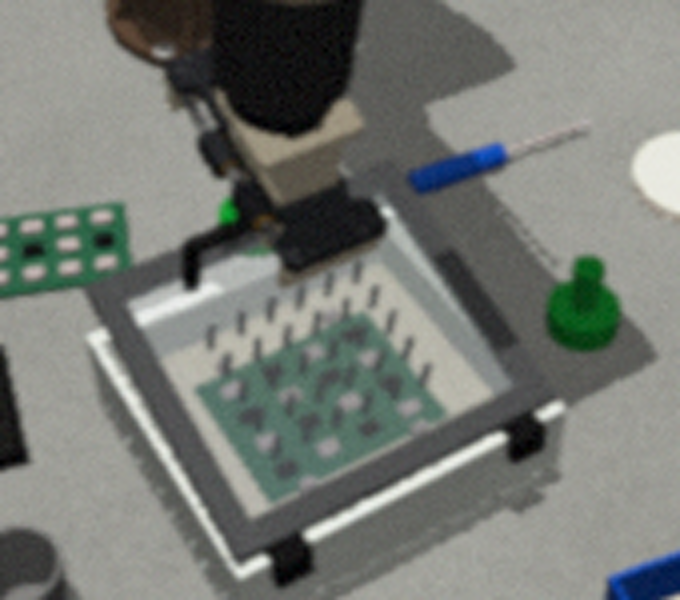

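The cover is rising, with its front edge lifted off the box. A −x force of about 7 N says the bar lies a few mm nearer the robot than my estimate, so I shift the whole arc by 4 mm and continue.

Run:
```python
from h import *
ux=np.array([np.cos(YAW),np.sin(YAW),0])
for th in(.30,.38,.46,.54,.62,.70):
    p,o=toolpose(th,.038,1); p=p-ux*.004; bot.move_l(p,o,feed=.05)
    print(th,sensors.read_grip_width(),sensors.read_wrist_force(),sensors.read_moment()[1],sensors.read_position()-p,sensors.read_time())
    f=np.linalg.norm(sensors.read_wrist_force())
    if f>30: break
bot.wait(.3)
for n in("scene","top"):
    im=grab_frame(n);cv2.imwrite(f"pics/{n}17.png",im[:,:,::-1])
t=cv2.imread("pics/scene17.png");cv2.imwrite("pics/s17.png",cv2.resize(t[110:290,100:300],None,fx=3.3,fy=3.3,interpolation=cv2.INTER_CUBIC))
```

```text
0.3 0.14650397203015075 [ 6.3796 -0.805  -7.1523] -3.9309997271397408 [ 0.0014  0.0003 -0.001 ] 37.25
0.38 0.15094474999751045 [ 6.3027 -1.6364 -8.111 ] -4.689441206049729 [ 0.0011  0.0003 -0.0012] 37.7417
0.46 0.14607680840528922 [  6.2482  -1.1259 -10.4094] -5.174096792343417 [ 0.0008  0.0003 -0.0013] 38.2333
0.54 0.14718098604059537 [  7.044   -0.9103 -11.119 ] -5.653726763801865 [ 0.0005  0.0003 -0.0013] 38.725
0.62 0.14534499735536352 [  6.4436  -0.9546 -11.4177] -6.134321557225066 [ 0.0003  0.0003 -0.0013] 39.2167
0.7 0.1483447430570598 [  5.5912  -0.2154 -13.0254] -6.6656780543650775 [ 0.0002  0.0003 -0.0011] 39.7083
```

View pics/s17.png

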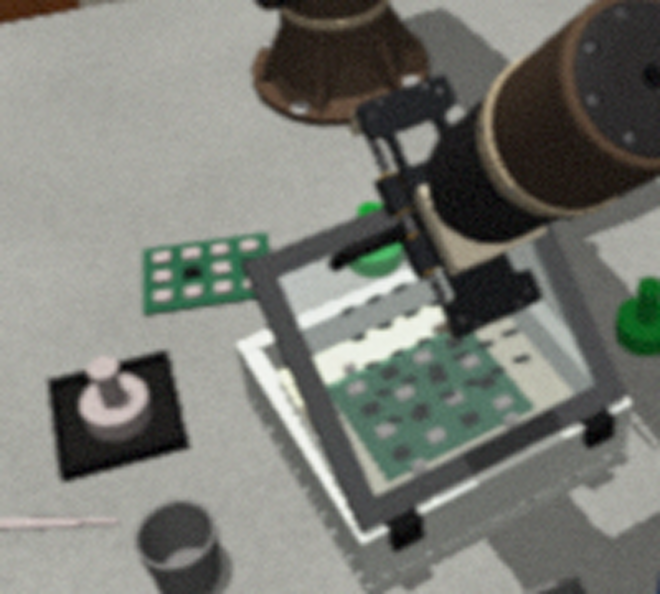

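View pics/top17.png

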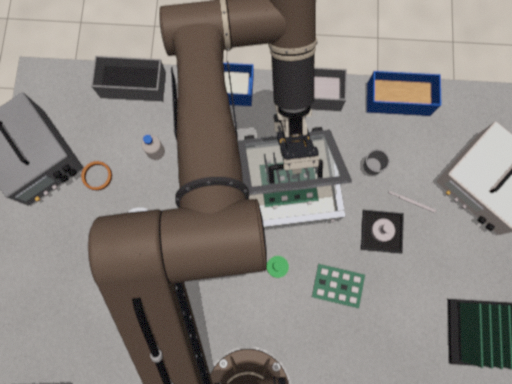

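The cover stands open with the bar held, the weight is upright in the tray, and the bystanders look undisturbed. To get the angle, I triangulate the front right cover corner, which is at scene (174,188) and about top (349,181).

Run:
```python
from h import *
s=cv2.imread("pics/scene17.png");t=cv2.imread("pics/top17.png")
a=cv2.resize(s[170:215,165:235],None,fx=5.5,fy=5.5,interpolation=cv2.INTER_CUBIC);b=cv2.resize(t[165:210,290:360],None,fx=5.5,fy=5.5,interpolation=cv2.INTER_CUBIC)
cv2.imwrite("pics/c18.png",np.hstack([a,b]))
ux=np.array([np.cos(YAW),np.sin(YAW),0]);uy=np.array([-np.sin(YAW),np.cos(YAW),0])
for dx in(0,-.003):
  for th in(.6,.65,.698,.75,.8):
    P=HING+ux*dx-uy*.135+ux*(-.245*np.cos(th)+.01*np.sin(th))+np.array([0,0,.245*np.sin(th)+.01*np.cos(th)])
    print(dx,th,proj("scene",P),proj("top",P))
```

```text
0 0.6 [172.4643 190.2179] [350.6301 186.2845]
0 0.65 [173.0669 189.4405] [350.9159 182.5477]
0 0.698 [173.7438 188.8712] [351.1356 178.7763]
0 0.75 [174.5878 188.4582] [351.3111 174.4987]
0 0.8 [175.5094 188.2689] [351.4169 170.21  ]
-0.003 0.6 [172.0291 189.5644] [350.8204 187.4318]
-0.003 0.65 [172.6258 188.7812] [351.1076 183.7006]
-0.003 0.698 [173.2967 188.2057] [351.3285 179.9343]
-0.003 0.75 [174.1339 187.7855] [351.5053 175.6615]
-0.003 0.8 [175.0487 187.5889] [351.6122 171.3769]
```

View pics/c18.png

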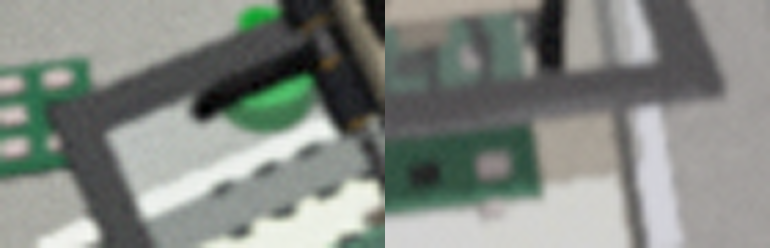

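Both views put the angle at about 0.67–0.70 rad, inside the 0.611–0.785 band. I add a slight trim towards the middle, which also relaxes the x force, then check that it is steady.

Run:
```python
from h import *
ux=np.array([np.cos(YAW),np.sin(YAW),0])
p,o=toolpose(.715,.038,1); bot.move_l(p-ux*.003,o,feed=.02)
bot.wait(.6)
for i in range(3):
    print(sensors.read_grip_width(),sensors.read_wrist_force(),sensors.read_position(),np.abs(sensors.read_joint_vel()).max()); bot.wait(.3)
for n in("scene","top"):
    im=grab_frame(n);cv2.imwrite(f"pics/{n}19.png",im[:,:,::-1])
s=cv2.imread("pics/scene19.png");t=cv2.imread("pics/top19.png")
f=lambda i:cv2.resize(i,None,fx=5.5,fy=5.5,interpolation=cv2.INTER_CUBIC)
cv2.imwrite("pics/c19.png",np.vstack([np.hstack([f(s[170:215,165:235]),f(t[165:210,290:360])]),np.hstack([f(s[210:260,105:175]),f(t[200:250,345:415])])]))
print(sensors.read_time())
```

```text
0.1465555995426643 [  6.0498  -0.0922 -11.931 ] [ 0.5689 -0.0886  0.2433] 0.0026578198253205828
0.15064316548435266 [  4.7522   0.3137 -12.9556] [ 0.5689 -0.0886  0.2434] 0.0008239462596038585
0.14532740541150824 [  4.7129   0.3891 -12.3356] [ 0.5689 -0.0886  0.2434] 0.0019642173175336126
42.0583
```

View pics/c19.png

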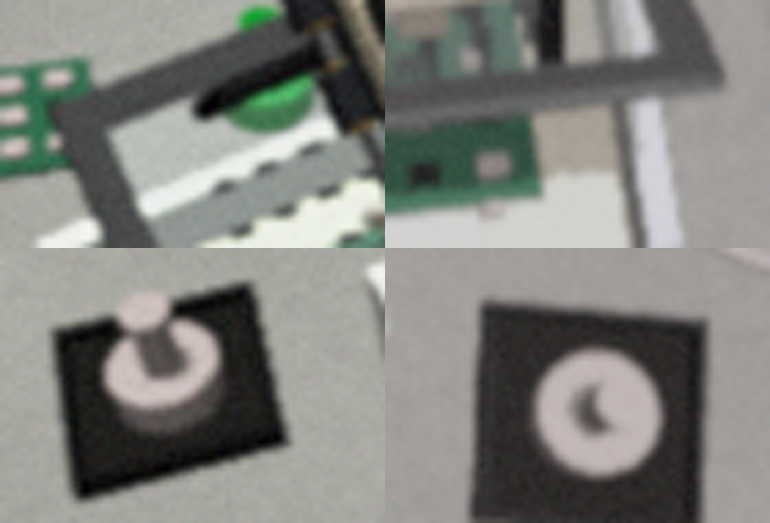

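The corner moved to top (351.4, ~179), so the cover is at about 0.70 rad. The arm is still, the grip holds, and the weight stands upright near the middle of its tray. I hand the job in.

Run:
```python
from cell import *
order.close_job(); print(sensors.read_time())
```

```text
the job is handed in; nothing more can be done
the job is handed in; nothing more can be done
```

The steel weight is standing upright and let go in its tray. The cover is held open by its handle at about 40 degrees, and I handed the job in while holding it there, at about 42 s of the 58 allowed. No verdict came back.

**Last checks:**
- **Cover angle:** about 0.69–0.71 rad from the cover's front corner, just after the final trim. Before the trim the two views read 0.67 and 0.70. The allowed band is 0.611–0.785.
- **Hold:** bar gripped at about 13 mm opening (the bar is 14 mm), joint speeds below 0.003 rad/s, about 13 N on the wrist.
- **Weight:** upright and near the tray centre in both views. It touched the tray floor at the expected height when set down.
- **Bystanders:** none looked moved in the last pictures; I did not measure them.

**What failed or disagreed:**
- **Fingertips:** they appear to sit about 20 mm higher than the stated TCP. The weight was therefore probably held by its cap (26.5 mm read, against 22 mm for the grip).
- **Handle:** my first attempt closed over the top of the bar and missed. A second, staged try showed why, and going about 20 mm lower gripped it.
- **Bar position:** the wrist force suggested it is 2–3 mm nearer the robot than I measured, so I shifted the lifting path. About 5 N of sideways force remained at the end.

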